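# Load a board carrier under the lever-lifted lid of a soldering jig

## Robot

A 6-joint arm with a two-finger parallel gripper is mounted at the origin on a cart in front of the work surface, level with it; the furniture and walls round the work are solid. World frame = base frame: x ahead of the robot, y to its left, z up, the work surface at z = 0. Lengths are in m, angles in rad, forces in N, time in s.
With the tool pointing down it reaches from about 0.425 to 0.95 m from the base axis. Payload 3.5 kg.
Tool frame: the origin (TCP) lies at the very end of the fingers, on their centre line; the grasp point (between the pads) lies robot.tcp_to_grasp behind it (robot.tcp_to_grasp is the distance from the TCP to the grasp point, in m); z points along the fingers, y is the line along which they close (so a half turn about z gives the same grasp; the last joint's range is limited). The gripper opens to 85 mm and grips with 20 to 120 N. Pads are 22 mm wide; open, the fingers measure 114 mm over their backs; the gripper's body (76 mm by 85 mm) begins 54 mm behind the grasp point. The pads swing forward as they close: fully open they stand 13 mm farther back than shut.
Start: joints at [-0.15, 0.286, 1.577, -0, 1.279, -0.15], TCP at [0.675, 0, 0.196] pointing down, gripper open.
Joint ranges: [-2.77, 2.77], [-0.9, 2.22], [0.21, 2.48], [-1.53, 4.67], [0.24, 2.81], [-2.84, 2.84]. Speed limits (rad/s): [2.79, 2.79, 3.14, 3.14, 3.14, 3.14].

## Interface

Orientations are given as a rotation vector (axis times angle).
In Python, from station import robot, vision gives the robot as it stands. The module is installed in compiled form; this text tells all that it offers.
- The arm moves only by the tool jog_arm, never from a script. Its argument "plan" is a list that holds one entry, the list of rows, each a list of 5 numbers: the shift along the tool's x, y, z in m, then the turn about the tool's z in rad, then the closure, from 0 (fully open) to 1 (shut). A call has 1 to 20 rows; each row shifts and turns the commanded pose from where the row before left it, along the tool's axes as they then stand; what a row does not reach is not made up. A row lasts 1/10 s, in which the tool goes at most 50 mm and 8.59 degrees, less where a joint would pass 70% of its speed; a pose out of reach is approached as far as the arm can. A call with a gripper value outside its range is refused whole. The fingers move at their own pace and stop on an object; the grip force is fixed at half the most. Time passes only in rows, so rows that do not move let the fingers close. It gives the time, the measured TCP pose, the force, the opening and the grip force at its end, in the units of the state.
- robot.get_obs(): the state, without advancing time (a new reading comes with each control period).
- vision.grab_frame(name): name is "scene" or "side" or "wrist"; returns the picture (480x640x3 uint8, red, green, blue); there is no depth.
- vision.calibration(name): a dict with "vfov" (degrees; the focal length in pixels is half the picture's height over the tangent of half this angle, whatever the lens; pixels are square), "cx", "cy" (the principal point, pixels), "eye" and "rotation" of the camera in the world. Camera axes: x right, y up, looking along -z (the intrinsics and any distortion apply to the point x, -y, -z); pixel columns grow to the right and rows downward; lengths in m; the calibration is good to about 2 mm. The wrist camera is an equidistant fisheye: a pixel r from the principal point sees the ray r / f radians off the axis. A picture is of the moment at which its call begins: read the wrist's pose just before it. calibration takes no time and is no camera call; for the wrist camera it gives the pose at the moment of the call.
- robot.job_done(): hands the job in; it is judged then, once.
The state is a dict: "time_s": time; "qpos": joint angles; "joint_vel": joint speeds; "joint_efforts": joint torques, N m; "tcp_pos": TCP position; "eef_rot": TCP orientation; "force": force on the tool from outside, world axes, zero at the start; "wrist_torque": the same for the moment, N m; "finger_gap": finger opening in m; "grip_force": force on a finger pad.
Only numpy, scipy, OpenCV 4.12 (cv2) and the standard library are available. Lean on these libraries where they do the work, as an engineer would, in place of code of your own. Each camera call takes 0.05 s, during which the arm holds its last target. There are 200 camera calls.

## Task

Load the circuit board into the near nest of the soldering jig by pressing and pushing only: press the red pad of the lift lever down until the catch holds the heavy lid up by itself and let go, push the grey board carrier along its track fully home against the stop, then press the yellow catch tab so that the lid comes down and closes flat over the carrier. Do not touch the lid itself, do not lift the carrier, and leave the other things on the bench where they are.

Things in the scene. Friction and masses are not known exactly. Their poses are not given: they have to be found in the camera images.
- jig: Soldering jig, fixed to the bench: dark steel base plate, top 10 mm above the bench, with two side-by-side railed tracks. Origin: on the bench under the middle of the lid. x runs along the tracks into the jig (roughly to the robot's left), y back towards the robot, z up. Offsets called 'jig x, y, z' are in this frame, mm.
- nest_stop (a point): Near edge of the back stop of the near nest (the one to load), on the track floor at jig x -10, y +62, z 10. Its track runs from here to x -270 between black rails 13 mm high. The far nest (y -62) already holds a fixed carrier like the loose one.
- lid (a joint): Heavy pale slotted aluminium lid (about 1 kg), rad: 0 closed flat, grows as its free edge over the tracks' mouth rises; about 0.30 when the caught lever holds it. Closed it covers jig x -107 to +107, y -133 to +133, z 40 to 49; hinge at x +112. Raised, its free edge is 105 mm up. A damper lets it sink closed in about 1 s.
- drop_bar (a point): Middle of the lower edge of the steel drop bar, 8 mm thick, that hangs under the lid's free edge over the near track; at jig x -100, z 14 with the lid closed. Closed it bars the track; it drops into the cross slot of a carrier that is fully home.
- lever_pivot (a point): Pivot of the lift lever, a steel bar, at jig x -15, y +158, z 55; the axis runs along the jig's y. The long end with the red pad points to jig -x; the short end lifts a pin on the lid.
- lift_lever (a joint): Lift lever, rad: 0 at rest with the red pad high, grows as the pad is pressed down (4 to 12 N, more if faster), hard end 0.54. Past about 0.43 a sprung catch snaps over a pin on it; let go, it then rests at about 0.41 (pad 61 mm above the bench) and the lid stays up. Freed, it returns to 0 under the lid's weight.
- lever_pad (a point): Centre of the top of the red pad (40 mm along the lever, 30 mm across). 178 mm along the bar from the pivot and 11 mm above the bar's centre line. It swings down about the pivot: at rest at jig x -176, z 132, sloping 0.384 rad up to its outer end; level at lever 0.384; at jig x -193, z 38 at the hard end.
- catch (a joint): Sprung catch beside the lever, rad: 0 at rest, both before and after it has caught the lever; grows as its yellow tab is pressed down (2 to 5 N), hard end 0.35; springs back by itself. It frees the lever at about 0.1 to 0.25.
- catch_tab (a point): Middle of the free part of the top of the yellow tab (30 mm along the lever, 50 mm across, on the robot's side of the lever) at jig x -20, y +206, z 48 at rest; it goes down up to 24 mm and up to 8 mm to jig +x. The lever and the lid move beside it when freed: keep the hand on the robot's side of it.
- carrier: Loose grey board carrier 150 x 104 x 14 mm, 0.25 to 0.6 kg: green board on its inner half, 16 mm cross slot in the middle, upright push bar at the outer end. Origin: centre of its underside; x along the track into the jig. It lies in the near track (2 mm play each side), 103 to 145 mm short of home; home against the stop it is at jig x -85, y +62, z 10.
- push_face (a point): Centre of the outer face of the carrier's blue push bar (90 mm wide, 10 mm thick, top 46 mm and this point 34 mm above the bench). Pushed along the carrier's x; at jig x -160 when home.
- meter: Yellow hand meter, 118 x 66 x 30 mm, loose bystander; origin centre of underside.
- reel: Solder reel with blue flanges, 58 x 63 x 47 mm, loose bystander; origin centre of underside.
- pliers: Pliers with black handles, 167 x 58 x 13 mm, loose bystander; origin centre of underside.
- brush: Black brush, 153 x 30 x 9 mm, loose bystander; origin centre of underside.
- reel_grey: Solder reel with grey flanges, 58 x 58 x 47 mm, loose bystander; origin centre of underside.

How it is judged:
By the outcome, as a careful person would: the job done as asked, in the order asked, and still so for the second after the job is handed in, with the robot touching nothing.
It also fails if it takes over 64 s, if anything falls off the work surface, if the arm or the gripper's body presses on something with over 40 N, if the wrist force passes 120 N, or if a joint passes its speed limit or range.

## Working session

There is one attempt and no reset: what is moved stays moved. The work goes in short steps, Python scripts to look and compute and a tool call to move; the robot and the scene stay as the last step left them, time stands still between calls to the robot, and variables do not carry over. Pictures are saved under pics/ and viewed, at most 10 in all, crops included, and the job is handed in when it is done.

Besides the shell and the picture viewer there is one more tool, called after "Request:" by a JSON object that holds its "method" and its "body". jog_arm: Moves the arm, as the interface text tells. Its arguments: {"type":"object","properties":{"plan":{"type":"array","items":{"type":"array","items":{"type":"array","items":{"type":"number"}}}}},"required":["plan"]}

```bash
mkdir -p pics; python3 - <<'E'
from station import robot, vision
import cv2
for n in("scene","side"):
    cv2.imwrite(f"pics/{n}0.png",vision.grab_frame(n)[:,:,::-1]); print(n,vision.calibration(n))
o=robot.get_obs();print(o['tcp_pos'],o['eef_rot'],o['time_s'],robot.tcp_to_grasp)
E
```

```text
scene {'vfov': 48.73026316203593, 'cx': 317.5268105284181, 'cy': 239.43965608917645, 'eye': array([-0.22009542, -0.68617833,  0.71288577]), 'rotation': array([ 0.99740417, -0.43001454, -0.72785159])}
side {'vfov': 51.66886798074923, 'cx': 325.35059816050983, 'cy': 235.15161808456256, 'eye': array([0.21646074, 0.9812673 , 0.61888279]), 'rotation': array([ 0.23049208, -1.49285529, -2.40258524])}
[6.74324001e-01 1.09824693e-04 1.94646363e-01] [-2.22028461e+00 -2.22017190e+00  2.06264027e-03] 0.1 0.0187
```

View pics/scene0.png

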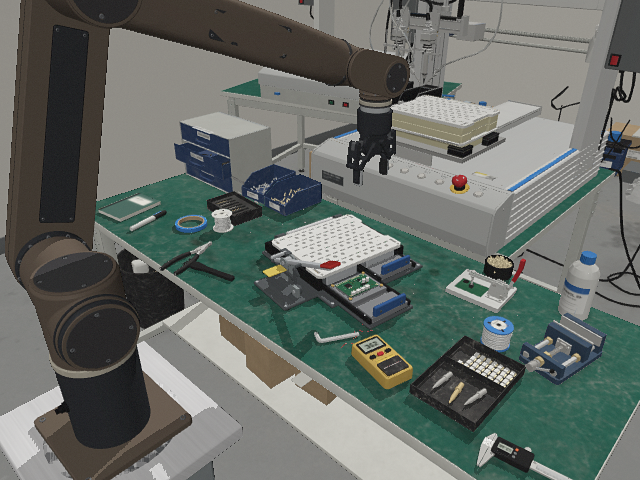

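View pics/side0.png

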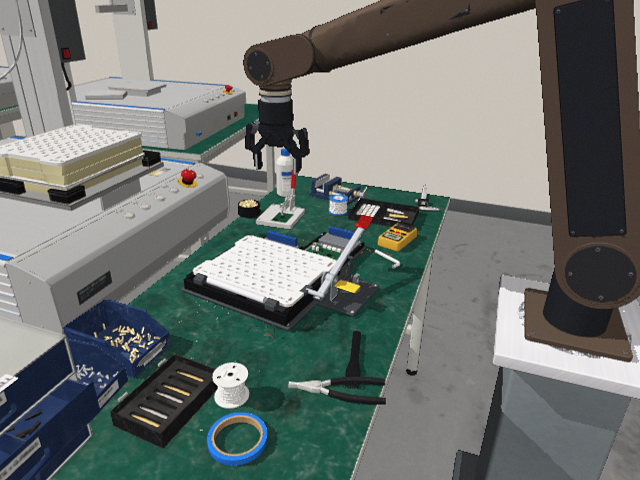

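The scene view shows the jig lid at about (335,245), the red pad at (331,265), the yellow tab at (274,271), the near push bar at (389,305) and the far one at (396,264). In the side view the pad is at (364,222) and the tab at (347,286).

```bash
cat > h.py <<'E'
import numpy as np, cv2
from scipy.spatial.transform import Rotation as R
from station import robot, vision
def ray(n,uv,c=None):
    c=c or vision.calibration(n); f=240/np.tan(np.radians(c['vfov'])/2)
    a=(uv[0]-c['cx'])/f; b=(uv[1]-c['cy'])/f
    if n=='wrist':
        r=np.hypot(a,b); s=np.sin(r)/max(r,1e-9); d=np.array([a*s,-b*s,-np.cos(r)])
    else: d=np.array([a,-b,-1.])
    d=R.from_rotvec(c['rotation']).as_matrix()@d
    return c['eye'],d/np.linalg.norm(d)
def plane(n,uv,z,c=None):
    e,d=ray(n,uv,c); return e+d*(z-e[2])/d[2]
def tri(p1,p2):
    (a,d),(b,g)=ray('scene',p1),ray('side',p2)
    t=np.linalg.lstsq(np.c_[d,-g],b-a,rcond=None)[0]
    P,Q=a+t[0]*d,b+t[1]*g; return (P+Q)/2,np.linalg.norm(P-Q)
RNG={'red':[((0,150,80),(8,255,255)),((172,150,80),(180,255,255))],'yel':[((20,150,100),(32,255,255))],'blue':[((100,120,50),(118,255,255))]}
def blobs(im,col,roi,amin=15):
    h=cv2.cvtColor(im,cv2.COLOR_RGB2HSV); m=sum(cv2.inRange(h,*r) for r in RNG[col])
    k=np.zeros_like(m); x,y,X,Y=roi; k[y:Y,x:X]=m[y:Y,x:X]
    out=[]
    for c in cv2.findContours(k,cv2.RETR_EXTERNAL,cv2.CHAIN_APPROX_NONE)[0]:
        M=cv2.moments(c)
        if M['m00']>amin: out.append((M['m00'],M['m10']/M['m00'],M['m01']/M['m00'],cv2.boxPoints(cv2.minAreaRect(c)).round(1).tolist()))
    return out
E
python3 - <<'E'
from h import *
s=cv2.imread('pics/scene0.png');d=cv2.imread('pics/side0.png')
for n,im,roi in(('scene',s,(250,210,430,330)),('side',d,(180,205,385,320))):
    for c in RNG: print(n,c,blobs(im[:,:,::-1],c,roi))
cv2.imwrite('pics/c.png',np.vstack([cv2.resize(s[235:335,250:430],(720,300*4//3-100),interpolation=2) if 0 else cv2.resize(s[240:330,250:430],None,fx=3.3,fy=3.3,interpolation=2),cv2.resize(d[210:300,220:400],None,fx=3.3,fy=3.3,interpolation=2)]))
E
```

```text
scene red [(90.5, 329.81031307550643, 264.27808471454875, [[320.0, 261.0], [339.0, 261.0], [339.0, 268.0], [320.0, 268.0]])]
scene yel [(18.5, 280.8828828828829, 267.5045045045045, [[276.0, 266.0], [281.29998779296875, 262.79998779296875], [285.3999938964844, 269.70001220703125], [280.1000061035156, 272.8999938964844]])]
scene blue [(296.5, 388.77796514896005, 304.57729061270373, [[369.79998779296875, 308.6000061035156], [403.79998779296875, 291.6000061035156], [408.0, 300.0], [374.0, 317.0]]), (225.5, 395.2254249815225, 264.29342202512936, [[378.29998779296875, 267.1000061035156], [408.3999938964844, 253.60000610351562], [411.8999938964844, 261.5], [381.8999938964844, 275.0]])]
side red [(133.5, 363.772784019975, 221.24469413233456, [[354.3999938964844, 224.89999389648438], [363.5, 211.3000030517578], [372.8999938964844, 217.60000610351562], [363.79998779296875, 231.1999969482422]])]
side yel [(170.0, 347.04117647058825, 285.85784313725486, [[334.20001220703125, 286.3999938964844], [337.20001220703125, 277.3999938964844], [359.70001220703125, 284.8999938964844], [356.70001220703125, 293.8999938964844]]), (52.5, 381.0952380952381, 240.94920634920632, [[378.0, 246.0], [378.0, 235.0], [384.0, 235.0], [384.0, 246.0]])]
side blue [(229.5, 281.48946986201884, 237.6942628903413, [[265.20001220703125, 237.60000610351562], [267.5, 229.3000030517578], [298.0, 237.8000030517578], [295.70001220703125, 246.10000610351562]]), (172.0, 340.33817829457365, 231.96705426356587, [[327.20001220703125, 233.10000610351562], [329.20001220703125, 225.10000610351562], [353.5, 231.10000610351562], [351.5, 239.10000610351562]])]
```

View pics/c.png

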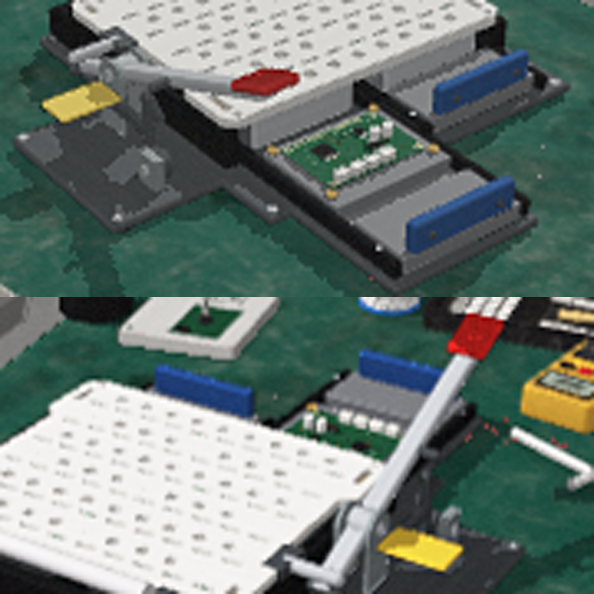

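The crop shows the outer face of the near bar in scene at about (390,306), the far bar face at (396,265) and the tab at (274.5,270.6). All are clear.

```bash
python3 - <<'E'
from h import *
from scipy.optimize import least_squares
pad,e=tri((329.8,264.3),(363.8,221.2)); print('pad',pad,e)
tab,e=tri((274.5,270.6),(347,285.9)); print('tab',tab,e,plane('scene',(274.5,270.6),.048),plane('side',(347,285.9),.048))
far=plane('scene',(396,264.8),.034); near=plane('scene',(389.7,305.8),.034); print('far',far,'near',near)
# side view: inner faces, x is 10mm inward
print('side far inner',plane('side',(281.5,238),.036),'near inner',plane('side',(340.3,232),.036))
J=np.array([[-176,158],[-20,206],[-160,-62]])/1000; W=np.array([pad[:2],tab[:2],far[:2]])
def T(p,q): c,s=np.cos(p[2]),np.sin(p[2]); return np.asarray(q)@np.array([[c,s],[-s,c]])+p[:2]
best=min((least_squares(lambda p:(T(p,J)-W).ravel(),[.6,0,a]) for a in(0,1.57,3.1,-1.57)),key=lambda r:r.cost)
p=best.x; print(p,np.degrees(p[2]),(T(p,J)-W)*1000)
c,s=np.cos(p[2]),np.sin(p[2]); print('near in jig',np.array([[c,s],[-s,c]])@(near[:2]-p[:2])*1000)
E
```

```text
pad [ 0.47875207 -0.05700488  0.12596904] 0.00046453210959702224
tab [0.46608672 0.1049483  0.04388215] 0.00010729543902413132 [0.46178866 0.10005005 0.048     ] [0.46435454 0.11116624 0.048     ]
far [ 0.69719795 -0.07506631  0.034     ] near [ 0.55347862 -0.16414444  0.034     ]
side far inner [ 0.69705181 -0.06471955  0.036     ] near inner [ 0.56663163 -0.15644191  0.036     ]
[0.6675698  0.08976032 1.39141289] 79.72208595656122 [[ 1.95057076  1.78014166]
 [-4.77988666  1.8880693 ]
 [ 2.82931591 -3.66821096]]
near in jig [-270.18705748   66.95802109]
```

Request:
{"method": "jog_arm", "body": {"plan": [[[0,0,0,0.09,1],[0,0,0,0.09,1],[-0.0116,-0.0226,0,0,1],[-0.0116,-0.0226,0,0,1],[-0.0116,-0.0226,0,0,1],[-0.0116,-0.0226,0,0,1],[-0.0116,-0.0226,0,0,1],[-0.0116,-0.0226,0,0,1],[-0.0116,-0.0226,0,0,1],[-0.0116,-0.0226,0.0,0,1],[0,0,0,0,1],[0,0,0,0,1]]]}}

```text
time_s: 1.3
tcp_pos: [0.4804, -0.0589, 0.1958]
eef_rot: [2.413, 2.012, 0.001]
force: [-0.6, -0.6, -0.4]
finger_gap: -0.0002
grip_force: 0.0
```

```bash
python3 - <<'E'
from h import *
o=robot.get_obs(); c=vision.calibration('wrist'); im=vision.grab_frame('wrist'); cv2.imwrite('pics/w1.png',im[:,:,::-1])
import pickle; pickle.dump(c,open('w1.pkl','wb'))
print(o['tcp_pos'],R.from_rotvec(o['eef_rot']).as_matrix().round(3).tolist(),c['eye'],o['force'],o['finger_gap'])
for k in RNG: print(k,[(b[0],round(b[1]),round(b[2]),b[3]) for b in blobs(im,k,(0,0,640,480),150)])
E
```

```text
[ 0.48037969 -0.05893311  0.19583434] [[0.18, 0.984, 0.0], [0.984, -0.18, 0.0], [0.0, 0.0, -1.0]] [0.49269862 0.00913652 0.37295399] [-0.55707922 -0.61578198 -0.37054369] -0.00015297886122643255
red [(282.0, 593, 402, [[578.4000244140625, 388.3999938964844], [585.9000244140625, 383.3999938964844], [607.9000244140625, 415.70001220703125], [600.4000244140625, 420.79998779296875]]), (2293.5, 316, 237, [[293.70001220703125, 208.89999389648438], [336.6000061035156, 207.8000030517578], [338.0, 264.79998779296875], [295.1000061035156, 265.8999938964844]])]
yel []
blue [(243.5, 629, 457, [[617.0, 459.0], [631.0, 445.0], [641.5, 455.5], [627.5, 469.5]]), (1178.5, 409, 295, [[366.79998779296875, 288.1000061035156], [453.79998779296875, 285.70001220703125], [454.20001220703125, 301.29998779296875], [367.20001220703125, 303.70001220703125]]), (693.0, 528, 190, [[490.6000061035156, 193.3000030517578], [491.1000061035156, 182.5], [567.2000122070312, 186.10000610351562], [566.7000122070312, 196.89999389648438]])]
```

View pics/w1.png

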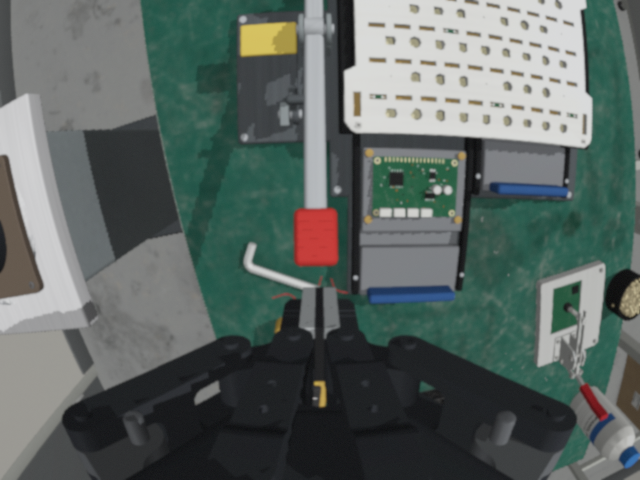

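The wrist view shows the pad at (316,237), tab at (268,39), near bar outer top edge around (410,302), and far bar outer top edge around (529,196).

```bash
python3 - <<'E'
from h import *
import pickle; from scipy.optimize import least_squares
c=pickle.load(open('w1.pkl','rb')); P=lambda u,z:plane('wrist',u,z,c)[:2]
pad,tab,far,near=P((316,237),.130),P((268,39),.048),P((529,196),.046),P((410.5,302),.046)
J=np.array([[-176,158],[-20,206],[-160,-62]])/1000; W=np.array([pad,tab,far]); print(W,near)
def T(p,q): c,s=np.cos(p[2]),np.sin(p[2]); return np.asarray(q)@np.array([[c,s],[-s,c]])+p[:2]
p=least_squares(lambda p:(T(p,J)-W).ravel(),[.6676,.0898,1.391]).x
print(p,(T(p,J)-W)*1000); cc,s=np.cos(p[2]),np.sin(p[2]); I=lambda w:np.array([[cc,s],[-s,cc]])@(w-p[:2])*1000
o=robot.get_obs(); print('near',I(near),'tcp',I(o['tcp_pos'][:2]),'corner stops',I(P((354,291),.023)),I(P((463,288),.023)))
np.save('jig.npy',p)
E
```

```text
[[ 0.47864257 -0.05657153]
 [ 0.46526384  0.1042732 ]
 [ 0.68954517 -0.07540769]] [ 0.55367981 -0.16180228]
[0.66556716 0.08851122 1.3826712 ] [[-1.20281761  1.7367421 ]
 [-5.80249124  3.1164814 ]
 [ 7.00530885 -4.8532235 ]]
near [-266.82200551   63.10028463] tcp [-179.33511704  153.90929187] corner stops [-264.41638525  117.82135594] [-262.88734194   -1.6460303 ]
```

Request:
{"method": "jog_arm", "body": {"plan": [[[-0.002,-0.002,0.018,0,1],[0,0,0.018,0,1],[0,0,0.018,0,1],[-0.001,0,0.005,0,1],[-0.001,0,0.005,0,1],[-0.001,0,0.005,0,1],[-0.001,0,0.005,0,1],[-0.001,0,0.005,0,1],[-0.001,0,0.005,0,1],[-0.001,0,0.005,0,1],[-0.001,0,0.005,0,1],[-0.001,0,0.005,0,1],[-0.001,0,0.005,0,1],[-0.001,0,0.005,0,1],[0,0,0.005,0,1],[0,0,0.005,0,1],[0,0,0.005,0,1],[0,0,0.005,0,1],[0,0,0.005,0,1]]]}}

```text
time_s: 3.25
tcp_pos: [0.4781, -0.0731, 0.0637]
eef_rot: [2.407, 2.01, 0.001]
force: [-1.1, -1.8, 6.2]
finger_gap: 0.0002
grip_force: 2.8
```

Contact is good at about 6 N. I'll press on to z ≈ 0.045.

Request:
{"method": "jog_arm", "body": {"plan": [[[0,0,0.004,0,1],[0,0,0.004,0,1],[0,0,0.004,0,1],[0,0,0.003,0,1],[0,0,0.002,0,1],[0,0,0,0,1],[0,0,0,0,1]]]}}

```text
time_s: 3.95
tcp_pos: [0.4783, -0.0731, 0.0467]
eef_rot: [2.407, 2.01, 0.002]
force: [0.5, -4.0, 5.6]
finger_gap: 0.0002
grip_force: 2.3
```

Request:
{"method": "jog_arm", "body": {"plan": [[[0,0,-0.005,0,1],[0,0,-0.005,0,1],[0,0,-0.005,0,1],[0,0,-0.005,0,1],[0,0,-0.01,0,1],[0,0,-0.02,0,1],[0,0,-0.03,0,1],[0,0,-0.03,0,1],[0,0,-0.03,0,1],[0,0,0,0,1],[0,0,0,0,1]]]}}

```text
time_s: 5.05
tcp_pos: [0.4761, -0.0714, 0.1855]
eef_rot: [2.411, 2.012, 0.0]
force: [-0.3, 0.2, 0.4]
finger_gap: 0.0002
grip_force: 0.0
```

```bash
python3 - <<'E'
from h import *
o=robot.get_obs(); c=vision.calibration('wrist'); im=vision.grab_frame('wrist'); s=vision.grab_frame('side')
for k in('red','blue'): print(k,[(b[0],round(b[1]),round(b[2]),b[3]) for b in blobs(im,k,(270,150,640,330),150)])
v=np.hstack([cv2.resize(im[100:340,200:520],(400,300)),cv2.resize(s[200:320,200:400],(480,300))[:,:400]])
cv2.imwrite('pics/w2.png',v[:,:,::-1])
print(o['tcp_pos'],c['eye'],o['force'])
for uv in((409,303),): print(plane('wrist',uv,.046,c))
E
```

```text
red [(2563.5, 318, 222, [[296.0, 251.0], [296.0, 192.0], [341.0, 192.0], [341.0, 251.0]])]
blue [(1237.5, 415, 287, [[370.79998779296875, 280.1000061035156], [460.79998779296875, 277.70001220703125], [461.20001220703125, 293.3999938964844], [371.20001220703125, 295.79998779296875]]), (694.0, 536, 179, [[496.6000061035156, 181.1999969482422], [497.3999938964844, 170.8000030517578], [575.2999877929688, 176.10000610351562], [574.5999755859375, 186.39999389648438]])]
[ 0.47613162 -0.07142046  0.18546633] [ 0.48834089 -0.00318971  0.36252771] [-0.34525335  0.24327764  0.39809755]
[ 0.54605387 -0.16966561  0.046     ]
```

View pics/w2.png

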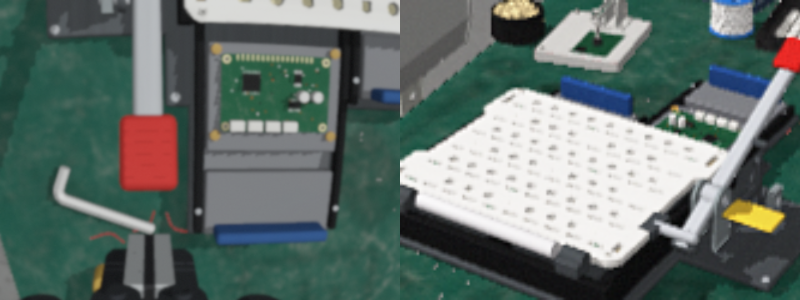

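The board is in view, but the pad at (318,222) is back at rest height, so the catch did not hold. I'll press again, further this time, and check the force on release.

Request:
{"method": "jog_arm", "body": {"plan": [[[0.006,0,0.02,0,1],[0,0,0.02,0,1],[0,0,0.01,0,1],[0,0,0.006,0,1],[0,0,0.006,0,1],[-0.001,0,0.006,0,1],[-0.001,0,0.006,0,1],[-0.001,0,0.006,0,1],[-0.001,0,0.006,0,1],[-0.001,0,0.006,0,1],[-0.001,0,0.006,0,1],[0,0,0.006,0,1],[0,0,0.006,0,1],[0,0,0.006,0,1],[0,0,0.006,0,1],[0,0,0.006,0,1],[0,0,0.006,0,1],[0,0,0.004,0,1],[0,0,0.003,0,1],[0,0,0,0,1]]]}}

```text
time_s: 7.15
tcp_pos: [0.4786, -0.0734, 0.0458]
eef_rot: [2.407, 2.009, 0.002]
force: [0.5, -3.0, 5.5]
finger_gap: 0.0003
grip_force: 2.3
```

Request:
{"method": "jog_arm", "body": {"plan": [[[0,0,0.003,0,1],[0,0,0.003,0,1],[0,0,0,0,1],[0,0,0,0,1]]]}}

```text
time_s: 7.55
tcp_pos: [0.4782, -0.0727, 0.0394]
eef_rot: [2.408, 2.01, 0.003]
force: [1.0, -3.3, 5.1]
finger_gap: 0.0001
grip_force: 2.2
```

Request:
{"method": "jog_arm", "body": {"plan": [[[0,0,0.003,0,1],[0,0,0.002,0,1],[0,0,0,0,1]]]}}

```text
time_s: 7.85
tcp_pos: [0.4779, -0.0725, 0.034]
eef_rot: [2.409, 2.01, 0.002]
force: [1.0, -3.1, 4.6]
finger_gap: -0.0002
grip_force: 2.4
```

```bash
python3 - <<'E'
from h import *
im=vision.grab_frame('wrist'); s=vision.grab_frame('side')
v=np.hstack([cv2.resize(im[100:340,200:520],(400,300)),cv2.resize(s[190:310,260:420],(400,300))])
cv2.imwrite('pics/w3.png',v[:,:,::-1])
E
```

```text
(no output)
```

View pics/w3.png

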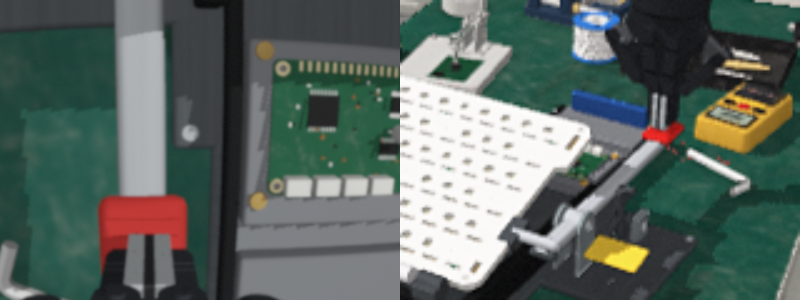

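Both views show the fingers on the pad and the lid up, with no hard stop yet. I'll press in small steps until the force rises.

Request:
{"method": "jog_arm", "body": {"plan": [[[0.002,0,0.002,0,1],[0.002,0,0.002,0,1],[0,0,0,0,1]]]}}

```text
time_s: 8.25
tcp_pos: [0.4779, -0.0681, 0.0296]
eef_rot: [2.41, 2.012, 0.001]
force: [0.2, -4.0, 5.3]
finger_gap: -0.0002
grip_force: 2.4
```

Request:
{"method": "jog_arm", "body": {"plan": [[[0.002,0,0.0015,0,1],[0,0,0.0015,0,1],[0,0,0.001,0,1],[0,0,0,0,1]]]}}

```text
time_s: 8.65
tcp_pos: [0.478, -0.0659, 0.0254]
eef_rot: [2.411, 2.012, 0.001]
force: [-0.0, -3.2, 4.1]
finger_gap: -0.0003
grip_force: 2.1
```

```bash
python3 - <<'E'
from h import *
o=robot.get_obs(); c=vision.calibration('wrist'); im=vision.grab_frame('wrist'); f=240/np.tan(np.radians(c['vfov'])/2)
b=max(blobs(im,'red',(240,150,400,420),150)); print(b,c['eye'],c['vfov'],o['tcp_pos'],o['force'])
h=cv2.cvtColor(im,cv2.COLOR_RGB2HSV); m=sum(cv2.inRange(h,*r) for r in RNG['red'])
rows=np.where(m[150:420,240:400].any(1))[0]+150; r0=rows[0]+4
xs=np.where(m[r0,240:400])[0]+240; print(rows[0],rows[-1],r0,xs[0],xs[-1])
for z in(.03,.04,.05,.06,.08,.1): print(z,np.linalg.norm(plane('wrist',(xs[-1]+1,r0),z,c)-plane('wrist',(xs[0],r0),z,c)),plane('wrist',((xs[0]+xs[-1])/2,rows[0]),z,c)[:2])
E
```

```text
(1295.0, 315.0118404118404, 283.83976833976834, [[280.5, 273.6000061035156], [349.29998779296875, 268.29998779296875], [351.70001220703125, 300.70001220703125], [283.0, 306.0]]) [0.49006912 0.00231385 0.20247326] 65.70646984690485 [ 0.47803002 -0.06594645  0.02544092] [-0.00667653 -3.18816639  4.14091013]
272 306 276 284 349
0.03 0.03296356792217763 [ 0.47728039 -0.06229085]
0.04 0.03105234018952465 [ 0.47802188 -0.05854507]
0.05 0.029141112456871666 [ 0.47876337 -0.05479929]
0.06 0.027229884724218736 [ 0.47950486 -0.05105351]
0.08 0.023407429258912767 [ 0.48098784 -0.04356195]
0.1 0.019584973793606804 [ 0.48247082 -0.03607039]
```

```bash
python3 - <<'E'
from h import *
o=robot.get_obs(); c=vision.calibration('wrist'); im=vision.grab_frame('wrist'); t=o['tcp_pos']
print(t)
def proj(P):
    f=240/np.tan(np.radians(c['vfov'])/2); d=R.from_rotvec(c['rotation']).as_matrix().T@(P-c['eye']); a,b,z=d[0],-d[1],-d[2]
    r=np.hypot(a,b); th=np.arctan2(r,z); return (c['cx']+f*th*a/r,c['cy']+f*th*b/r)
x=np.array([.18,.984,0])
for off in(0,.011):
  for z in(0,.01,.02,.03): print(off,z,proj(t+off*x+[0,0,z]))
cv2.imwrite('pics/w4.png',cv2.resize(im[230:390,240:400],(640,640))[:600,:,::-1])
E
```

```text
[ 0.4779093  -0.06581438  0.02534734]
0 0 (np.float64(319.1935474993912), np.float64(275.16756374153584))
0 0.01 (np.float64(319.23209992215095), np.float64(282.65511281233705))
0 0.02 (np.float64(319.27477968146115), np.float64(290.94833931852315))
0 0.03 (np.float64(319.322236769625), np.float64(300.17491191497976))
0.011 0 (np.float64(319.20135175260987), np.float64(254.72880041275002))
0.011 0.01 (np.float64(319.2412945411764), np.float64(261.29550276372765))
0.011 0.02 (np.float64(319.2856984003849), np.float64(268.60231284712546))
0.011 0.03 (np.float64(319.3353138981756), np.float64(276.77508886792253))
```

View pics/w4.png

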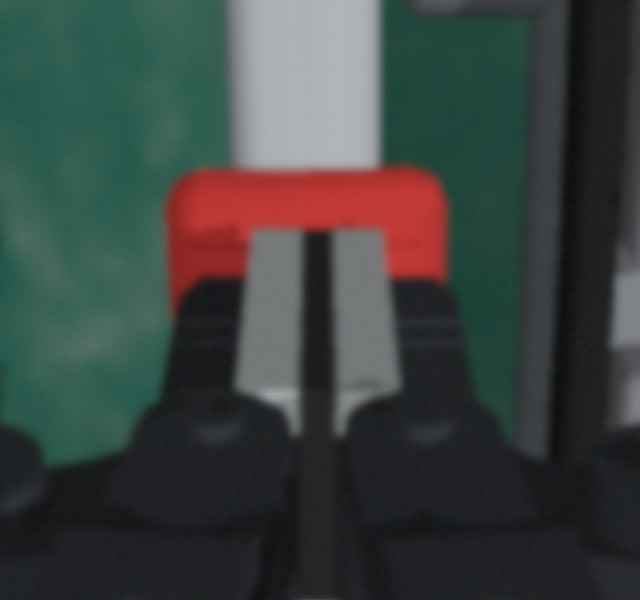

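The crop shows the grey fingertips at row ~287, the same row as in free air, and the inner top edge of the pad next to them at about z 0.055. So the real fingertip ends some 20–30 mm above the reported TCP, and the lever is only just around the catch angle. I'll press further.

Request:
{"method": "jog_arm", "body": {"plan": [[[-0.001,0,0.002,0,1],[-0.001,0,0.002,0,1],[-0.001,0,0.002,0,1],[0,0,0.002,0,1],[0,0,0,0,1]]]}}

```text
time_s: 9.25
tcp_pos: [0.4772, -0.067, 0.017]
eef_rot: [-2.412, -2.01, -0.004]
force: [2.2, 1.8, 4.9]
finger_gap: -0.0001
grip_force: 2.2
```

Request:
{"method": "jog_arm", "body": {"plan": [[[0,0,0.002,0,1],[0,0,0.002,0,1],[0,0,0,0,1]]]}}

```text
time_s: 9.55
tcp_pos: [0.477, -0.067, 0.0129]
eef_rot: [-2.412, -2.01, -0.003]
force: [2.8, 2.4, 5.1]
finger_gap: 0.0003
grip_force: 2.1
```

```bash
python3 - <<'E'
from h import *
o=robot.get_obs(); im=vision.grab_frame('wrist'); s=vision.grab_frame('side')
v=np.hstack([cv2.resize(im[230:380,240:400],(400,375)),cv2.resize(s[200:290,320:416],(400,375),interpolation=2)])
cv2.imwrite('pics/w5.png',v[:,:,::-1]); print(o['tcp_pos'],o['force'])
E
```

```text
[ 0.47701685 -0.06703151  0.01290881] [2.82367883 2.42290065 5.07531717]
```

View pics/w5.png

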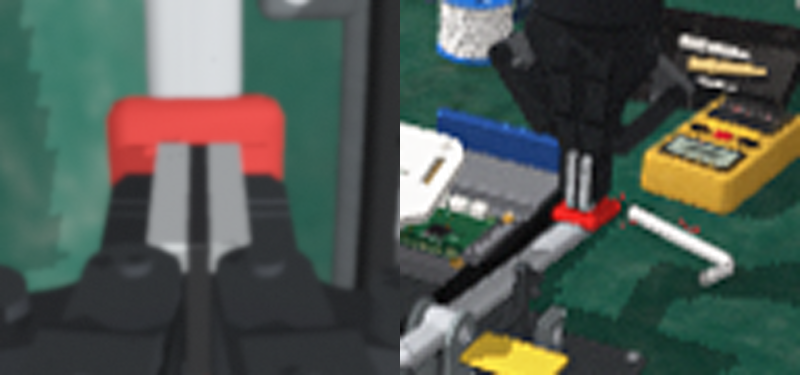

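The side view shows the fingertips on the pad, with its centre at about (364,251). I'll get the pad's height from that ray.

```bash
python3 - <<'E'
from h import *
e,d=ray('side',(364.4,251)); t=(-.069-e[1])/d[1]; print(e+t*d)
e,d=ray('side',(364.4,221.5)); t=(-.0568-e[1])/d[1]; print('rest check',e+t*d)
E
```

```text
[ 0.4756399 -0.069      0.0405735]
rest check [ 0.47735132 -0.0568      0.12572661]
```

Pad height is about 0.043, so the lever is well past the catch angle. I'll release slowly.

Request:
{"method": "jog_arm", "body": {"plan": [[[0,0,-0.004,0,1],[0,0,-0.004,0,1],[0,0,-0.004,0,1],[0,0,-0.004,0,1],[0,0,-0.004,0,1],[0,0,-0.005,0,1],[0,0,-0.005,0,1],[0,0,0,0,1]]]}}

```text
time_s: 10.45
tcp_pos: [0.4774, -0.0686, 0.0439]
eef_rot: [2.411, 2.012, 0.001]
force: [0.3, -1.0, -0.3]
finger_gap: 0.0001
grip_force: 0.0
```

```bash
python3 - <<'E'
from h import *
s=vision.grab_frame('side'); o=robot.get_obs(); print(o['tcp_pos'],o['force'])
for b in blobs(s,'red',(320,190,420,290)):
    e,d=ray('side',b[1:3]); t=(-.07-e[1])/d[1]; print(b[:3],e+t*d)
E
```

```text
[ 0.47711781 -0.06854979  0.04347723] [-0.70917952 -0.1888635  -0.35483124]
(92.0, 364.63768115942025, 245.2554347826087) [ 0.47624159 -0.07        0.05596413]
```

Force is zero and the pad holds at about 0.058, so the lever is caught. Next I go to behind the push bar.

Request:
{"method": "jog_arm", "body": {"plan": [[[0,0,-0.025,0,1],[0,0,-0.025,0,1],[-0.022,0.0185,0,0,1],[-0.022,0.0185,0,0,1],[-0.022,0.0185,0,0,1],[-0.022,0.0185,0,0,1],[-0.022,0.0185,0,0,1],[0,0,0.02,0,1],[0,0,0.02,0,1],[0,0,0,0,1]]]}}

```text
time_s: 11.5
tcp_pos: [0.5454, -0.192, 0.0493]
eef_rot: [-2.407, -2.008, 0.004]
force: [0.3, 0.8, 0.2]
finger_gap: -0.0002
grip_force: 0.0
```

```bash
python3 - <<'E'
from h import *
o=robot.get_obs(); c=vision.calibration('wrist'); im=vision.grab_frame('wrist'); s=vision.grab_frame('side')
cv2.imwrite('pics/w6.png',im[:,:,::-1]); print(o['tcp_pos'],o['force'])
for b in blobs(im,'blue',(200,150,640,400),150): print(b)
print([b[:3] for b in blobs(s,'red',(320,190,420,290))])
E
```

```text
[ 0.54540778 -0.19200702  0.04925221] [0.27177466 0.77752635 0.2036063 ]
(3727.5, 329.5200536552649, 204.55045830538785, [[244.0, 216.0], [244.0, 193.0], [417.0, 193.0], [417.0, 216.0]])
[(92.0, 364.63768115942025, 245.2554347826087)]
```

View pics/w6.png

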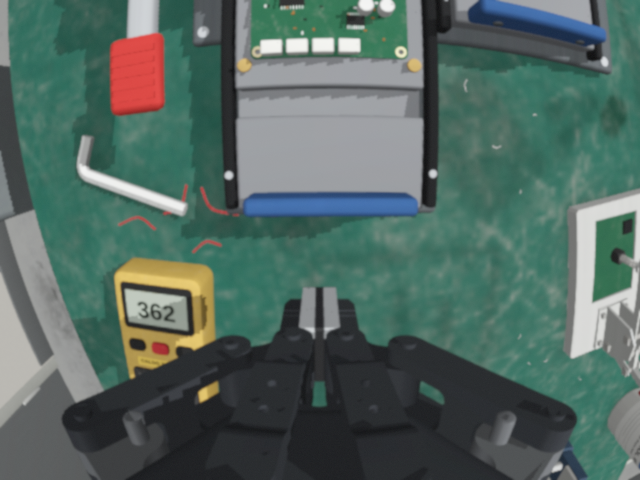

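The wrist view shows the lever down (pad at (137,75)), the bar centre at (330,205), the fingers at column 319 and the meter clear on the left. I'll shift 5 mm right and lower.

Request:
{"method": "jog_arm", "body": {"plan": [[[0,0.005,0.01,0,1],[0,0,0.01,0,1],[0,0,0.01,0,1],[0,0,0.008,0,1],[0,0,0.006,0,1],[0,0,0,0,1]]]}}

```text
time_s: 12.2
tcp_pos: [0.552, -0.1935, 0.0075]
eef_rot: [-2.41, -2.011, 0.001]
force: [0.0, 1.3, 0.1]
finger_gap: 0.0002
grip_force: 0.0
```

Request:
{"method": "jog_arm", "body": {"plan": [[[0.008,0,0,0,1],[0.008,0,0,0,1],[0.006,0,0,0,1],[0.006,0,0,0,1],[0.006,0,0,0,1],[0.006,0,0,0,1]]]}}

```text
time_s: 12.8
tcp_pos: [0.5606, -0.1547, 0.0095]
eef_rot: [2.411, 2.012, 0.0]
force: [-0.6, -2.2, 1.1]
finger_gap: -0.0002
grip_force: 1.4
```

Request:
{"method": "jog_arm", "body": {"plan": [[[0.007,0,0,0,1],[0.007,0,0,0,1],[0.007,0,0,0,1],[0.007,0,0,0,1],[0.007,0,0,0,1],[0.007,0,0,0,1],[0.007,0,0,0,1],[0.007,0,0,0,1],[0.007,0,0,0,1],[0.007,0,0,0,1],[0,0,0,0,1]]]}}

```text
time_s: 13.9
tcp_pos: [0.5731, -0.0845, 0.0092]
eef_rot: [-2.412, -2.013, -0.002]
force: [0.5, -2.2, 5.0]
finger_gap: -0.0002
grip_force: 2.3
```

```bash
python3 - <<'E'
from h import *
o=robot.get_obs(); c=vision.calibration('wrist'); im=vision.grab_frame('wrist')
print(o['tcp_pos'],o['force'])
for b in blobs(im,'blue',(200,100,640,400),150): print(b, plane('wrist',b[1:3],.043,c))
E
```

```text
[ 0.57310294 -0.08454212  0.00919214] [ 0.5358857  -2.19087163  4.96039873]
(6607.5, 314.2205574473452, 268.9016269390844, [[207.5, 254.5], [419.5, 249.10000610351562], [420.3999938964844, 283.5], [208.39999389648438, 288.8999938964844]]) [ 0.57389963 -0.0684873   0.043     ]
(3685.5, 555.216705105594, 222.0578392800615, [[480.3999938964844, 235.39999389648438], [481.20001220703125, 206.60000610351562], [634.5, 211.0], [633.5999755859375, 239.6999969482422]]) [ 0.68618031 -0.06766262  0.043     ]
```

Request:
{"method": "jog_arm", "body": {"plan": [[[0,0,-0.003,0,1],[0.005,0,0,0,1],[0.005,0,0,0,1],[0.005,0,0,0,1],[0.003,0,0,0,1],[0,0,0,0,1]]]}}

```text
time_s: 14.55
tcp_pos: [0.5757, -0.0674, 0.0116]
eef_rot: [-2.411, -2.013, 0.0]
force: [1.3, -0.7, 0.9]
finger_gap: -0.0003
grip_force: 0.0
```

Request:
{"method": "jog_arm", "body": {"plan": [[[0.002,0,0,0,1],[0.002,0,0,0,1],[0.002,0,0,0,1],[0,0,0,0,1]]]}}

```text
time_s: 14.95
tcp_pos: [0.577, -0.0621, 0.0119]
eef_rot: [-2.412, -2.013, -0.0]
force: [0.2, -0.2, -0.5]
finger_gap: 0.0
grip_force: 0.0
```

```bash
python3 - <<'E'
from h import *
o=robot.get_obs(); c=vision.calibration('wrist'); im=vision.grab_frame('wrist')
cv2.imwrite('pics/w7.png',im[:,:,::-1])
print(o['tcp_pos'],o['force'])
for b in blobs(im,'blue',(200,100,640,400),150): print(b, plane('wrist',b[1:3],.043,c))
E
```

```text
[ 0.57697659 -0.06206918  0.01192569] [ 0.16908185 -0.15988572 -0.49420463]
(2159.0, 252.06322371468272, 312.86992434769184, [[216.0, 296.0], [300.0, 296.0], [300.0, 331.0], [216.0, 331.0]]) [ 0.54653801 -0.06273038  0.043     ]
(1904.0, 381.3113620448179, 310.13690476190476, [[337.8999938964844, 294.29998779296875], [413.29998779296875, 291.79998779296875], [414.5, 326.6000061035156], [339.0, 329.1000061035156]]) [ 0.60312992 -0.07160832  0.043     ]
(3882.5, 545.8138656364026, 264.128740072977, [[473.6000061035156, 251.5], [622.7000122070312, 247.5], [623.5, 278.70001220703125], [474.5, 282.6000061035156]]) [ 0.68660296 -0.06624962  0.043     ]
```

View pics/w7.png

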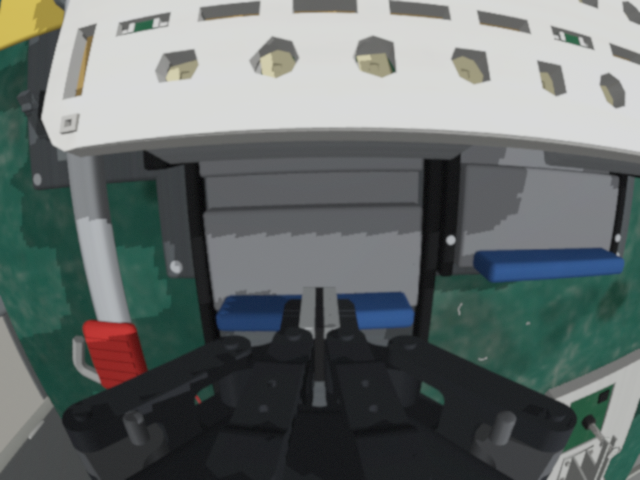

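The wrist view shows the near bar (216–414, row 312) partly under the fingers, so the tip rode up over it and the carrier is about 20 mm short. The tip sits about 33 mm above the reported TCP. I'll back off above the bar and come in lower.

Request:
{"method": "jog_arm", "body": {"plan": [[[0,0,-0.01,0,1],[0,0,-0.015,0,1],[-0.015,0,0,0,1],[-0.015,0,0,0,1],[-0.015,0,0,0,1],[0,0,0,0,1],[0,0,0.012,0,1],[0,0,0.012,0,1],[0,0,0.01,0,1],[0,0,0.005,0,1],[0,0,0.004,0,1],[0,0,0,0,1]]]}}

```text
time_s: 16.2
tcp_pos: [0.5685, -0.1061, -0.0069]
eef_rot: [-2.411, -2.013, 0.001]
force: [0.8, 0.7, 0.2]
finger_gap: -0.0003
grip_force: 0.0
```

```bash
python3 - <<'E'
from h import *
o=robot.get_obs(); c=vision.calibration('wrist'); im=vision.grab_frame('wrist')
print(o['tcp_pos'],o['force'])
for b in blobs(im,'blue',(200,60,640,400),150): print(b, plane('wrist',b[1:3],.043,c))
E
```

```text
[ 0.56849145 -0.10606729 -0.00693206] [0.76355169 0.66873326 0.1920431 ]
(7779.0, 316.9085358015169, 229.6645241462056, [[199.1999969482422, 214.3000030517578], [437.6000061035156, 208.89999389648438], [438.3999938964844, 244.10000610351562], [200.0, 249.5]]) [ 0.57429087 -0.06982314  0.043     ]
(3143.5, 569.7581252319601, 181.59031864694342, [[499.79998779296875, 189.5], [502.0, 163.39999389648438], [641.0, 175.0], [638.7999877929688, 201.10000610351562]]) [ 0.67842954 -0.06760223  0.043     ]
```

Request:
{"method": "jog_arm", "body": {"plan": [[[0.006,0,0,0,1],[0.006,0,0,0,1],[0.006,0,0,0,1],[0.004,0,0,0,1],[0.004,0,0,0,1],[0.004,0,0,0,1],[0.003,0,0,0,1],[0.003,0,0,0,1]]]}}

```text
time_s: 17.05
tcp_pos: [0.5757, -0.0713, -0.0057]
eef_rot: [2.411, 2.012, 0.0]
force: [-1.2, -2.0, 1.5]
finger_gap: -0.0002
grip_force: 1.5
```

Request:
{"method": "jog_arm", "body": {"plan": [[[0.002,0,0,0,1],[0.002,0,0,0,1],[0.002,0,0,0,1],[0.002,0,0,0,1],[0.002,0,0,0,1]]]}}

```text
time_s: 17.55
tcp_pos: [0.576, -0.0662, -0.0058]
eef_rot: [2.403, 2.015, -0.014]
force: [-6.3, -21.3, 3.4]
finger_gap: -0.0003
grip_force: 11.5
```

```bash
python3 - <<'E'
from h import *
o=robot.get_obs(); c=vision.calibration('wrist'); im=vision.grab_frame('wrist')
print(o['tcp_pos'],o['force'])
for b in blobs(im,'blue',(180,60,640,400),150): print(b, plane('wrist',b[1:3],.043,c))
E
```

```text
[ 0.57595015 -0.0661607  -0.00581918] [ -6.34880868 -21.33440196   3.38252222]
(8332.0, 313.59087453992635, 277.9418706993119, [[196.6999969482422, 259.8999938964844], [429.70001220703125, 256.70001220703125], [430.29998779296875, 296.5], [197.1999969482422, 299.70001220703125]]) [ 0.57719103 -0.04753116  0.043     ]
(4490.5, 563.4014771925916, 270.32052852317855, [[489.3999938964844, 256.29998779296875], [638.5999755859375, 250.3000030517578], [640.0, 286.1000061035156], [490.79998779296875, 292.0]]) [ 0.68357684 -0.06533391  0.043     ]
```

At 21 N against the stop the near and far bars line up to within 2 mm, so the carrier is home. I'll retreat and go to the tab by the robot's side.

Request:
{"method": "jog_arm", "body": {"plan": [[[-0.005,0,0,0,1],[-0.015,0,0,0,1],[-0.015,0,0,0,1],[0,0,-0.025,0,1],[0,0,-0.025,0,1],[0,0,-0.025,0,1],[0,0,-0.025,0,1],[0,-0.03,0,0,1],[0,-0.03,0,0,1],[0,-0.03,0,0,1],[0,-0.03,0,0,1],[0,-0.028,0,0,1],[0.03,0,0,0,1],[0.03,0,0,0,1],[0.03,0,0,0,1],[0.03,0,0,0,1],[0.03,0,0,0,1],[0.03,0,0,0,1],[0,0,0,0,1],[0,0,0,0,1]]]}}

```text
time_s: 19.6
tcp_pos: [0.4572, 0.108, 0.0936]
eef_rot: [-2.41, -2.014, 0.001]
force: [-0.9, 0.2, 0.3]
finger_gap: -0.0
grip_force: 0.0
```

Request:
{"method": "jog_arm", "body": {"plan": [[[0,0,0,0.14,1],[0,0,0,0.14,1],[0,0,0,0.14,1],[0,0,0,0.14,1],[0,0,0,0.14,1],[0,0,0,0.14,1],[0,0,0,0.14,1],[0,0,0,0.14,1],[0,0,0,0.14,1],[0,0,0,0.14,1],[0,0,0,0.14,1],[0,0,0,0,1]]]}}

```text
time_s: 20.8
tcp_pos: [0.4573, 0.1067, 0.0937]
eef_rot: [3.133, -0.237, -0.001]
force: [-0.5, -0.3, -0.1]
finger_gap: -0.0002
grip_force: 0.0
```

```bash
python3 - <<'E'
from h import *
o=robot.get_obs(); s=vision.grab_frame('side'); m=R.from_rotvec(o['eef_rot']).as_matrix()
print(o['tcp_pos'],o['force'],m.round(3).tolist(),o['qpos'])
d=np.array([.4580,.1058])-o['tcp_pos'][:2]; print('tool shift to target',m.T[:2,:2]@d)
for k in('red','yel'):
  for b in blobs(s,k,(320,190,420,310)): print(k,b[:3])
E
```

```text
[0.4572803  0.10668647 0.09373085] [-0.52319758 -0.26206845 -0.0556267 ] [[0.989, -0.15, -0.0], [-0.15, -0.989, -0.0], [-0.0, 0.0, -1.0]] [ 1.26465053e-02 -6.05240644e-02  2.15485308e+00 -1.99002821e-05
  1.04772355e+00  1.73433859e+00]
tool shift to target [0.00084477 0.00076821]
red (83.5, 365.29540918163667, 245.14970059880238)
yel (172.0, 347.0174418604651, 285.8488372093023)
yel (362.5, 396.73977011494253, 240.3797701149425)
```

Request:
{"method": "jog_arm", "body": {"plan": [[[0,0,0.02,0,1],[0,0,0.02,0,1],[0,0,0.02,0,1],[0,0,0.004,0,1],[0,0,0.004,0,1],[0,0,0.004,0,1],[0,0,0.004,0,1],[0,0,0.004,0,1],[0,0,0.004,0,1],[0,0,0.003,0,1],[0,0,0,0,1]]]}}

```text
time_s: 21.95
tcp_pos: [0.4574, 0.1078, 0.0067]
eef_rot: [3.132, -0.233, -0.0]
force: [-0.1, 0.2, -1.0]
finger_gap: -0.0001
grip_force: 0.0
```

```bash
python3 - <<'E'
from h import *
s=vision.grab_frame('side'); o=robot.get_obs(); print(o['tcp_pos'],o['force'])
for k in('red','yel'):
  for b in blobs(s,k,(320,190,420,310)): print(k,b[:3])
E
```

```text
[0.45717598 0.1077073  0.00659068] [-0.38477463  0.4281146  -0.826812  ]
yel (138.0, 345.3623188405797, 289.7572463768116)
yel (364.0, 396.95375457875457, 240.32738095238093)
```

Request:
{"method": "jog_arm", "body": {"plan": [[[0,0,0.003,0,1],[0,0,0.003,0,1],[0,0,0.003,0,1],[0,0,0.003,0,1],[0,0,0,0,1]]]}}

```text
time_s: 22.5
tcp_pos: [0.4578, 0.1082, -0.0052]
eef_rot: [-3.132, 0.234, -0.001]
force: [0.2, 3.8, 2.0]
finger_gap: -0.0001
grip_force: 1.9
```

```bash
python3 - <<'E'
from h import *
o=robot.get_obs(); print(o['tcp_pos'],o['force'])
for n,roi in(('side',(320,190,420,310)),('scene',(250,210,430,330))):
 s=vision.grab_frame(n)
 for k in('red','yel'):
  for b in blobs(s,k,roi): print(n,k,b[:3])
E
```

```text
[ 0.45781481  0.10819932 -0.00520996] [0.18848419 3.75047324 2.04030352]
side yel (171.5, 344.90476190476187, 295.70068027210885)
side yel (365.5, 397.1162790697674, 240.30095759233927)
scene red (128.0, 333.0390625, 280.82421875)
```

Request:
{"method": "jog_arm", "body": {"plan": [[[0,-0.002,0.003,0,1],[0,-0.002,0.003,0,1],[0,0,0.002,0,1],[0,0,0,0,1]]]}}

```text
time_s: 23.0
tcp_pos: [0.4588, 0.1112, -0.0112]
eef_rot: [3.131, -0.232, -0.001]
force: [-5.5, -1.4, 16.9]
finger_gap: 0.0002
grip_force: 7.4
```

```bash
python3 - <<'E'
from h import *
o=robot.get_obs(); print(o['tcp_pos'],o['force'])
for n,roi in(('side',(320,190,420,310)),('scene',(250,210,430,330))):
 s=vision.grab_frame(n)
 for k in('red','yel'):
  for b in blobs(s,k,roi): print(n,k,b[:3])
for b in[(333,280.8),(329.8,264.3)]:
    e,d=ray('scene',b); print(e+d*(.478-e[0])/d[0])
E
```

```text
[ 0.45883857  0.11122118 -0.01121653] [-5.49894212 -1.36132362 16.86427491]
side yel (161.5, 344.7874097007224, 297.9133126934984)
side yel (360.5, 396.9422098936662, 240.39990753582984)
scene red (90.5, 329.81031307550643, 264.27808471454875)
scene yel (21.5, 274.3488372093023, 278.73643410852713)
[ 0.478      -0.06739504  0.08959534]
[ 0.478      -0.05749941  0.12630247]
```

The lever is back at rest and the lid is released. I'll withdraw straight up, wait, then check.

Request:
{"method": "jog_arm", "body": {"plan": [[[0,0,-0.004,0,1],[0,0,-0.006,0,1],[0,0,-0.01,0,1],[0,0,-0.02,0,1],[0,0,-0.03,0,1],[0,0,-0.03,0,1],[0,0,-0.03,0,1],[0,0,-0.03,0,1],[0,0,0,0,1],[0,0,0,0,1],[0,0,0,0,1],[0,0,0,0,1],[0,0,0,0,1],[0,0,0,0,1],[0,0,0,0,1],[0,0,0,0,1]]]}}

```text
time_s: 24.7
tcp_pos: [0.458, 0.1119, 0.1468]
eef_rot: [3.133, -0.234, -0.001]
force: [0.4, -0.5, 0.3]
finger_gap: 0.0001
grip_force: 0.0
```

```bash
python3 - <<'E'
from h import *
o=robot.get_obs(); print(o['tcp_pos'],o['force'],o['time_s'])
for n,roi in(('side',(180,205,385,320)),('scene',(250,210,430,330))):
 s=vision.grab_frame(n); q=cv2.imread(f'pics/{n}0.png')[:,:,::-1]
 for k in RNG:
  for b in blobs(s,k,roi): print(n,k,b[:3])
 # lid region compare with the start (lid closed then)
 w=lambda im:cv2.inRange(cv2.cvtColor(im,cv2.COLOR_RGB2HSV),(0,0,190),(180,40,255))
 x,y,X,Y=(185,230,335,300) if n=='side' else (270,212,402,275)
 a,b=w(s)[y:Y,x:X]>0,w(q)[y:Y,x:X]>0; print('lid IoU',n,(a&b).sum()/(a|b).sum(),(a^b).sum())
 cv2.imwrite(f'pics/{n}9.png',s[:,:,::-1])
E
```

```text
[0.45804169 0.1118624  0.14676724] [ 0.4058739  -0.46065939  0.28827836] 24.7
side red (113.0, 364.85103244837757, 220.88643067846604)
side yel (169.5, 347.2094395280236, 285.882005899705)
side yel (53.0, 381.06918238993705, 241.06918238993708)
side blue (261.0, 322.7816091954023, 249.35249042145594)
side blue (230.5, 281.53073029645697, 237.68908170643527)
lid IoU side 0.9757797525701342 139
scene red (90.5, 329.81031307550643, 264.27808471454875)
scene blue (264.0, 356.0984848484849, 281.3901515151515)
scene blue (226.5, 395.2155997056659, 264.31640912435614)
scene blue (15.5, 288.0967741935484, 211.58064516129033)
lid IoU scene 0.9595464296659516 132
```

```bash
python3 -c "
from station import robot
print(robot.job_done())"
```

```text
the job is handed in; nothing more can be done
None
```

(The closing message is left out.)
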